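# Lay out the ring blanks on their soldering bricks

## Robot

A 6-joint arm with a two-finger parallel gripper is mounted at the origin on the work surface. World frame = base frame: x ahead of the robot, y to its left, z up, the work surface at z = 0. Lengths are in m, angles in rad, forces in N, time in s.
With the tool pointing down it reaches from about 0.275 to 0.85 m from the base axis. Payload 5.2 kg.
Tool frame: the origin (TCP) lies at the centre of the arm's flange, where the gripper is bolted on; the fingertips stand 173 mm ahead of it and the grasp point (between the pads) lies 155 mm ahead of it; z points along the fingers, y is the line along which they close (so a half turn about z gives the same grasp; the last joint's range is limited). The gripper opens to 85 mm and grips with 20 to 120 N. Pads are 22 mm wide; open, the fingers measure 114 mm over their backs; the gripper's body (76 mm by 85 mm) begins 54 mm behind the grasp point. The pads swing forward as they close: fully open they stand 13 mm farther back than shut.
Start: joints at [-1.374, 0.259, 1.535, -0, 1.348, -0.203], TCP at [0.214, -0.507, 0.405] pointing down, gripper open.
Joint ranges: [-3.14, 3.14], [-0.91, 2.08], [0.19, 2.58], [-1.22, 4.36], [0.22, 2.71], [-3.12, 3.12]. Speed limits (rad/s): [2.57, 2.57, 3.14, 3.14, 3.14, 3.14].

## Interface

Orientations are given as a rotation vector (axis times angle).
In Python, from station import arm, grab_frame, finish_job gives the robot as it stands.
- The arm moves only by the tool arm_command, never from a script. Its argument "plan" is one flat list of numbers, 4 for each row, row after row: the shift along the tool's x, y, z in m, then the turn about the tool's z in degrees. In form: [x, y, z, turn, x, y, z, turn, ...]. A call has 1 to 10 rows; each row shifts and turns the commanded pose from where the row before left it, along the tool's axes as they then stand; what a row does not reach is not made up. A row lasts 1/12 s, in which the tool goes at most 41.7 mm and 7.16 degrees, less where a joint would pass 70% of its speed; a pose out of reach is approached as far as the arm can. A call is refused whole if a number of a shift passes 0.0417 or a number of a turn 7.16, either way. A call with a gripper value outside its range is refused whole. "grip" is the finger opening in m, from 0 to 0.0854, set as the call begins (left out, the last holds). The fingers move at their own pace and stop on an object; "squeeze" is the grip in N (left out, the last holds). Time passes only in rows, so rows that do not move let the fingers close. It gives the time, the measured TCP pose, the force, the opening and the grip force at its end, in the units of the state.
- arm.read_state(): the state, without advancing time (a new reading comes with each control period).
- grab_frame(name): name is "side" or "top" or "wrist"; returns a dict with "color" (480x640x3 uint8, blue, green, red), "K" (3x3 intrinsics, pixels), "k1" (the pictures are not rectified: a ray, as slopes to the right and down, at radius r is drawn at 1 + k1 r^2 times it, then the intrinsics apply), "world_to_cam" (4x4, takes a point from world to camera coordinates); the wrist camera has in their place "tool_from_camera" (4x4, takes a point from camera to tool coordinates, whose origin is the TCP and whose axes are the flange's). Camera axes: x right, y down, z forward; pixel columns grow to the right and rows downward; lengths in m; the calibration is good to about 2 mm. A picture is of the moment at which its call begins: read the wrist's pose just before it. There is no depth.
- finish_job(): hands the job in; it is judged then, once.
The state is a dict: "time_s": time; "joint_positions": joint angles; "joint_velocities": joint speeds; "joint_torque": joint torques, N m; "eef_pos": TCP position; "eef_rot": TCP orientation; "ft_force": force on the tool from outside, world axes, zero at the start; "wrist_torque": the same for the moment, N m; "opening": finger opening in m; "grip_force": force on a finger pad.
Only numpy, scipy, OpenCV 4.12 (cv2) and the standard library are available. Lean on these libraries where they do the work, as an engineer would, in place of code of your own. Each camera call takes 0.05 s, during which the arm holds its last target. There are 200 camera calls.

## Task

Lay out the four round brass rings for soldering: set each one flat in the middle of the soldering brick of its own rank in size, the smallest ring on the smallest brick, the next on the next, and so on up to the largest ring on the largest brick. The two square brass frames are not part of the job: leave them where they are.

Things in the scene. Friction and masses are not known exactly. Their poses are not given: they have to be found in the camera images.
- ring_1: the smallest of the four round brass rings: a plain open ring, outer diameter 24 mm, wall 3.5 mm, 24 mm high, about 46 g, loose, lying flat on the bench with its hole upward; origin at the centre of its underside, z up along its axis
- ring_2: the second smallest of the four round brass rings: a plain open ring, outer diameter 36 mm, wall 3.5 mm, 24 mm high, about 73 g, loose, lying flat on the bench with its hole upward; origin at the centre of its underside, z up along its axis
- ring_3: the second largest of the four round brass rings: a plain open ring, outer diameter 49 mm, wall 4 mm, 24 mm high, about 115 g, loose, lying flat on the bench with its hole upward; origin at the centre of its underside, z up along its axis
- ring_4: the largest of the four round brass rings: a plain open ring, outer diameter 62 mm, wall 4 mm, 24 mm high, about 149 g, loose, lying flat on the bench with its hole upward; origin at the centre of its underside, z up along its axis
- brick_1: the smallest of the four pale square soldering bricks: 54 x 54 mm, 25 mm thick with a flat top, fixed to the bench; origin at the centre of its underside (on the bench), so its top is 25 mm above; x and y along its sides, z up
- brick_2: the second smallest of the four pale square soldering bricks: 70 x 70 mm, 25 mm thick with a flat top, fixed to the bench; origin at the centre of its underside (on the bench), so its top is 25 mm above; x and y along its sides, z up
- brick_3: the second largest of the four pale square soldering bricks: 86 x 86 mm, 25 mm thick with a flat top, fixed to the bench; origin at the centre of its underside (on the bench), so its top is 25 mm above; x and y along its sides, z up
- brick_4: the largest of the four pale square soldering bricks: 102 x 102 mm, 25 mm thick with a flat top, fixed to the bench; origin at the centre of its underside (on the bench), so its top is 25 mm above; x and y along its sides, z up
- frame_1: a square brass frame, not a ring: 30 x 30 mm outside with a square opening, wall 4 mm, 24 mm high, about 85 g, loose on the bench; to be left alone; origin at the centre of its underside, z up
- frame_2: a square brass frame, not a ring: 46 x 46 mm outside with a square opening, wall 4 mm, 24 mm high, about 137 g, loose on the bench; to be left alone; origin at the centre of its underside, z up

How it is judged:
At the end, for the whole second after the job is handed in: Each of the four round rings lies flat (within 0.1 rad) and at rest on top of the brick of its own size rank, its centre within 14 mm of the brick's centre, and both square frames are within 20 mm of where they started (horizontal distance between ring_1 and brick_1 below 0.014 m and z of ring_1 in the frame of brick_1 between 0.021 and 0.03 m and angle between each of ring_1, ring_2, ring_3, ring_4's own z axis and vertical below 0.1 rad and linear speed of each of ring_1, ring_2, ring_3, ring_4 below 0.02 m/s and horizontal distance between ring_2 and brick_2 below 0.014 m and z of ring_2 in the frame of brick_2 between 0.021 and 0.03 m and horizontal distance between ring_3 and brick_3 below 0.014 m and z of ring_3 in the frame of brick_3 between 0.021 and 0.03 m and horizontal distance between ring_4 and brick_4 below 0.014 m and z of ring_4 in the frame of brick_4 between 0.021 and 0.03 m and distance of each of frame_1, frame_2 from where it was at the start of the episode below 0.02 m); the robot touches nothing.
It fails at once if frame_1, a square brass frame, is moved more than 20 mm from where it stood (distance of frame_1 from where it was at the start of the episode above 0.02 m).
It fails at once if frame_2, a square brass frame, is moved more than 20 mm from where it stood (distance of frame_2 from where it was at the start of the episode above 0.02 m).
It also fails if it takes over 96 s, if anything falls off the work surface, if the arm or the gripper's body presses on something with over 40 N, if the wrist force passes 120 N, or if a joint passes its speed limit or range.

## Working session

There is one attempt and no reset: what is moved stays moved. The work goes in short steps, Python scripts to look and compute and a tool call to move; the robot and the scene stay as the last step left them, time stands still between calls to the robot, and variables do not carry over. Pictures are saved under pics/ and viewed, at most 14 in all, crops included, and the job is handed in when it is done.

Besides the shell and the picture viewer there is one more tool, called after "Call:" as name(argument=value, ...), one argument or row to a line, values as JSON. arm_command: Moves the arm, as the interface text tells. Its arguments: {"type":"object","properties":{"plan":{"type":"array"},"grip":{"type":"number"},"squeeze":{"type":"number"}},"required":["plan"]}

```bash
mkdir -p pics; ls; python3 - <<'E'
from station import arm, grab_frame
import cv2,numpy as np,pickle
s=arm.read_state();print({k:np.round(v,3) for k,v in s.items()})
for n in("top","side","wrist"):
    f=grab_frame(n);cv2.imwrite(f"pics/{n}0.png",f["color"]);pickle.dump(f,open(n+".pkl","wb"))
    print(n,{k:np.round(v,3) for k,v in f.items() if k!="color"})
E
```

```text
pics
{'time_s': np.float64(0.0), 'joint_positions': array([-1.374,  0.259,  1.536, -0.   ,  1.348, -0.203]), 'joint_velocities': array([ 0.001, -0.001, -0.001,  0.001, -0.001, -0.   ]), 'joint_torque': array([ 0.0000e+00, -4.4602e+01, -2.9057e+01, -0.0000e+00,  1.2000e-02,
       -0.0000e+00]), 'eef_pos': array([ 0.214, -0.506,  0.404]), 'eef_rot': array([-3.077, -0.623, -0.   ]), 'ft_force': array([-0.664,  0.381,  0.283]), 'wrist_torque': array([ 0.003, -0.042,  0.005]), 'grip_force': np.float64(0.0), 'opening': np.float64(0.085)}
top {'K': array([[434.84 ,   0.   , 320.763],
       [  0.   , 434.84 , 234.394],
       [  0.   ,   0.   ,   1.   ]]), 'k1': np.float64(-0.027), 'world_to_cam': array([[ 0.006, -1.   , -0.004, -0.018],
       [-0.983, -0.005, -0.182,  0.497],
       [ 0.182,  0.005, -0.983,  0.852],
       [ 0.   ,  0.   ,  0.   ,  1.   ]])}
side {'K': array([[519.245,   0.   , 324.462],
       [  0.   , 519.245, 241.72 ],
       [  0.   ,   0.   ,   1.   ]]), 'k1': np.float64(-0.046), 'world_to_cam': array([[-0.995, -0.101, -0.013,  0.514],
       [-0.042,  0.525, -0.85 ,  0.052],
       [ 0.092, -0.845, -0.526,  1.049],
       [ 0.   ,  0.   ,  0.   ,  1.   ]])}
wrist {'K': array([[374.928,   0.   , 316.348],
       [  0.   , 374.928, 237.663],
       [  0.   ,   0.   ,   1.   ]]), 'k1': np.float64(-0.041), 'tool_from_camera': array([[ 0.   , -0.948, -0.319,  0.083],
       [ 1.   ,  0.   , -0.   ,  0.   ],
       [ 0.   , -0.319,  0.948,  0.03 ],
       [ 0.   ,  0.   ,  0.   ,  1.   ]])}
```

View pics/top0.png

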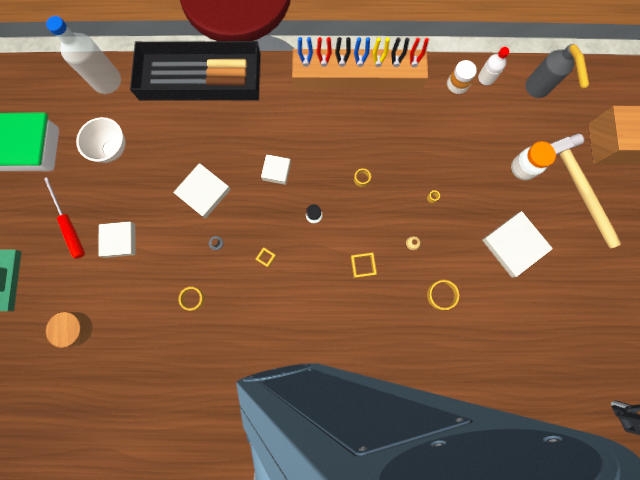

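View pics/side0.png

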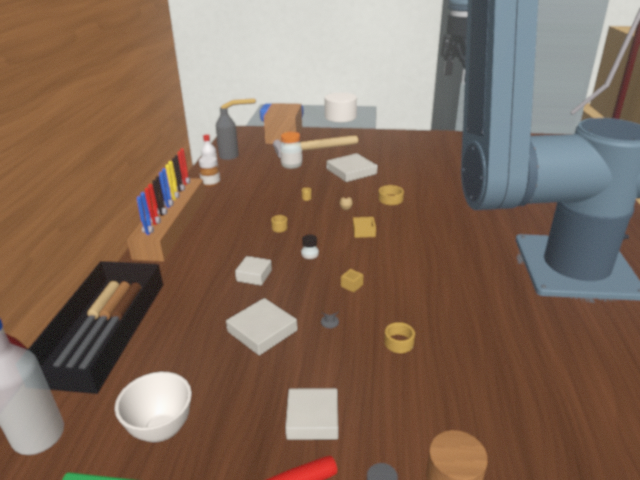

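The top view shows four round rings, at about (362,177), (434,196), (444,294) and (190,298). The square frames are at (265,257) and (363,265), and the bricks at (202,190), (276,169), (117,239) and (518,244). The bead, the nut and the bottle are distractors. The side view agrees.

```bash
cat > h.py <<'E'
import cv2,numpy as np
def rays(f,px,M=None):
    """camera centre and ray directions in world (M = world_from_cam)"""
    px=np.asarray(px,float).reshape(-1,1,2)
    d=cv2.undistortPoints(px,f["K"],np.array([f["k1"],0,0,0.])).reshape(-1,2)
    M=np.linalg.inv(f["world_to_cam"]) if M is None else M
    return M[:3,3],np.c_[d,np.ones(len(d))]@M[:3,:3].T
def plane(f,px,z,M=None):
    c,d=rays(f,px,M); return (c+d*((z-c[2])/d[:,2])[:,None])[:,:2]
def brass(im):
    h=cv2.cvtColor(im,cv2.COLOR_BGR2HSV); return cv2.inRange(h,(18,120,90),(34,255,255))
def white(im):
    h=cv2.cvtColor(im,cv2.COLOR_BGR2HSV); return cv2.inRange(h,(0,0,205),(179,45,255))
def blobs(m,amin):
    return [c for c in cv2.findContours(m,cv2.RETR_EXTERNAL,cv2.CHAIN_APPROX_NONE)[0] if cv2.contourArea(c)>amin]
def wristM(f,s):
    T=np.eye(4);T[:3,:3]=cv2.Rodrigues(np.array(s["eef_rot"],float))[0];T[:3,3]=s["eef_pos"];return T@f["tool_from_camera"]
E
python3 - <<'E'
from h import *;import pickle
f=pickle.load(open("top.pkl","rb"))
M=np.linalg.inv(f["world_to_cam"]);C=M[:3,3];print("cam",C.round(3))
for c in blobs(brass(f["color"]),60):
    (u,v),_=cv2.minEnclosingCircle(c)
    if not(150<v<340 and 100<u<580):continue
    p=plane(f,cv2.convexHull(c),.024)
    m=p.mean(0);n=(m-C[:2])/np.linalg.norm(m-C[:2]);t=np.array([-n[1],n[0]])
    a=p@n;b=p@t;W=np.ptp(b);ctr=n*(a.max()-W/2)+t*(b.max()+b.min())/2
    fill=cv2.contourArea(c)/np.prod(cv2.minAreaRect(c)[1])
    print("brass",int(u),int(v),"w %.1f len %.1f fill %.2f"%(W*1e3,np.ptp(a)*1e3,fill),ctr.round(4))
for c in blobs(white(f["color"]),300):
    u,v=c.reshape(-1,2).mean(0)
    if not(140<v<300):continue
    p=plane(f,c,.025).astype(np.float32);r=cv2.minAreaRect(p*1000)
    print("white",int(u),int(v),np.round(r[0],1),np.round(r[1],1),round(r[2],1))
E
```

```text
cam [ 0.333 -0.019  0.929]
brass 191 299 w 48.0 len 52.0 fill 0.82 [0.3648 0.2548]
brass 442 295 w 61.3 len 65.6 fill 0.81 [ 0.3762 -0.2696]
brass 363 264 w 62.4 len 64.6 fill 0.91 [ 0.4377 -0.1046]
brass 265 257 w 33.9 len 37.8 fill 0.90 [0.4533 0.1024]
brass 412 242 w 28.4 len 28.0 fill 0.75 [ 0.4839 -0.2086]
brass 433 196 w 22.8 len 29.0 fill 0.80 [ 0.5879 -0.2585]
brass 361 177 w 35.7 len 40.8 fill 0.77 [ 0.63  -0.104]
brass 542 153 w 51.9 len 53.1 fill 0.78 [ 0.6859 -0.5038]
white 114 238 [489.4 423.7] [69.2 67. ] 5.6
white 517 243 [ 483.  -431.5] [101.4 105.7] 36.0
white 200 189 [599. 246.] [84.9 85.5] 51.7
white 275 167 [648.1  85.8] [53.2 53.4] 78.5
white 527 164 [ 656.5 -463.5] [59.9 59.9] 36.2
```

Sizes match the specification: rings 23, 36, 48 and 61 mm, bricks 53, 69, 86 and 102 mm. I'll start with ring_4, first moving above it and then checking its position with the wrist camera.

Call:
arm_command(
  plan=[0.027, -0.0175, 0.01, 0, 0.027, -0.0175, 0.01, 0, 0.027, -0.0175, 0.01, 0, 0.027, -0.0175, 0.01, 0, 0.027, -0.0175, 0.01, 0, 0.027, -0.0175, 0.01, 0, 0.027, -0.0175, 0.01, 0, 0.026, -0.0155, 0.01, 0, 0.026, -0.016, 0.01, 0, 0, 0, 0, 0],
  grip=0.085,
)

```text
time_s: 0.98
eef_pos: [0.3773, -0.2664, 0.3127]
eef_rot: [-3.073, -0.628, 0.001]
ft_force: [-0.2, -0.7, 0.3]
opening: 0.085
grip_force: 0.0
```

```bash
cat >> h.py <<'E'
GOAL=dict(r1=(.588,-.2585),r2=(.630,-.104),r3=(.3648,.2548),r4=(.3762,-.2696),b1=(.6481,.0858),b2=(.4894,.4237),b3=(.599,.246),b4=(.483,-.4315))
def delta(s,xyz):
    R=cv2.Rodrigues(np.array(s["eef_rot"],float))[0]
    return R.T@(np.array(xyz)-s["eef_pos"])
def look(name,z=.024,diam=None):
    """wrist view: brass hulls on plane z, far-edge corrected like the top view"""
    from station import arm,grab_frame
    s=arm.read_state();f=grab_frame("wrist");cv2.imwrite(f"pics/{name}.png",f["color"])
    M=wristM(f,s);C=M[:3,3]
    for c in blobs(brass(f["color"]),150):
        p=plane(f,cv2.convexHull(c),z,M);m=p.mean(0)
        n=(m-C[:2])/np.linalg.norm(m-C[:2]);t=np.array([-n[1],n[0]]);a=p@n;b=p@t;W=np.ptp(b)
        D=diam or W
        print("brass px",c.reshape(-1,2).mean(0).round(),"w %.1f len %.1f"%(W*1e3,np.ptp(a)*1e3),(n*(a.max()-D/2)+t*(b.max()+b.min())/2).round(4))
    for c in blobs(white(f["color"]),1500):
        r=cv2.minAreaRect((plane(f,c,.025,M)*1000).astype(np.float32));print("white",np.round(r[0],1),np.round(r[1],1),round(r[2],1))
    return s
E
python3 - <<'E'
from h import *
s=look("w1",diam=.062);print(s["eef_pos"],s["time_s"],s["eef_rot"]);print(delta(s,(*GOAL["r4"],.18)))
E
```

```text
brass px [324. 232.] w 60.7 len 65.2 [ 0.3768 -0.2716]
brass px [129.  55.] w 46.7 len 55.4 [ 0.4387 -0.1129]
white [ 479.8 -428.3] [100.6  82.9] 36.1
[ 0.37730236 -0.26643402  0.31270105] 0.9833 [-3.07255309e+00 -6.28234378e-01  1.25690246e-03]
[-0.00229781  0.00321167  0.13268464]
```

View pics/w1.png

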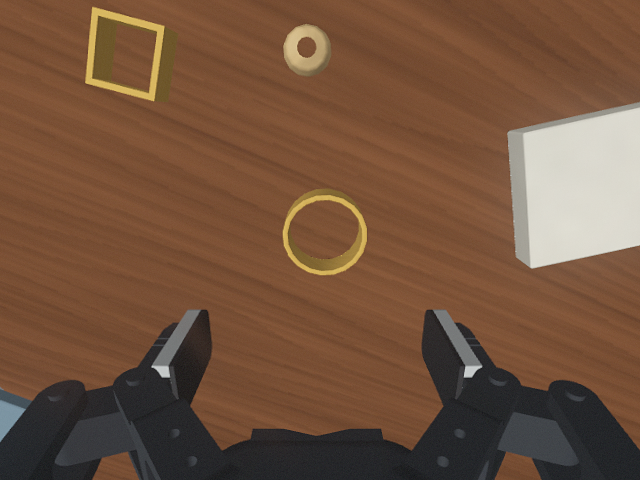

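The wrist view shows ring_4 centred at (324,235) between the open fingers. It agrees with the top view to 2 mm and nothing is in the fingers' way.

Call:
arm_command(
  plan=[-0.003, 0.004, 0.03, 0, 0, 0, 0.035, 0, 0, 0, 0.035, 0, 0, 0, 0.025, 0, 0, 0, 0.01, 0, 0, 0, 0.002, 0, 0, 0, 0, 0],
)

```text
time_s: 1.62
eef_pos: [0.3746, -0.2766, 0.1773]
eef_rot: [-3.078, -0.622, 0.001]
ft_force: [-1.2, -0.8, 0.7]
opening: 0.0848
grip_force: 0.0
```

Call:
arm_command(
  plan=[0, 0, 0, 0, 0, 0, 0, 0, 0, 0, 0, 0, 0, 0, 0, 0, 0, 0, 0, 0, 0, 0, 0, 0],
  grip=0.045,
  squeeze=30,
)

```text
time_s: 2.12
eef_pos: [0.375, -0.2761, 0.1792]
eef_rot: [3.077, 0.624, 0.001]
ft_force: [-3.1, 1.2, 5.0]
opening: 0.0601
grip_force: 31.3
```

Call:
arm_command(
  plan=[0, 0, -0.02, 0, 0, 0, -0.03, 0, 0, 0, -0.03, 0, 0.007, 0.03, 0, 0, 0.007, 0.04, 0, 0, 0.007, 0.04, 0, 0, 0.007, 0.04, 0, 0, 0.008, 0.034, 0, 0, 0, 0, 0, 0, 0, 0, 0, 0],
)

```text
time_s: 2.95
eef_pos: [0.4802, -0.4327, 0.2579]
eef_rot: [3.078, 0.623, 0.001]
ft_force: [-0.2, -0.0, -3.0]
opening: 0.0601
grip_force: 34.5
```

```bash
python3 - <<'E'
from h import *
s=look("w2",z=.085,diam=.062);print(s["eef_pos"],s["opening"],s["grip_force"]);print(delta(s,(*GOAL["b4"],.205)))
E
```

```text
brass px [322. 307.] w 69.1 len 78.1 [ 0.4693 -0.4381]
white [ 457.  -442.6] [46.8 73. ] 36.0
white [ 485.5 -435. ] [ 99.5 100.1] 36.1
[ 0.48024169 -0.43270802  0.25787131] 0.06008193398353912 34.45902535691857
[ 0.0029956  -0.00011198  0.05287208]
```

View pics/w2.png

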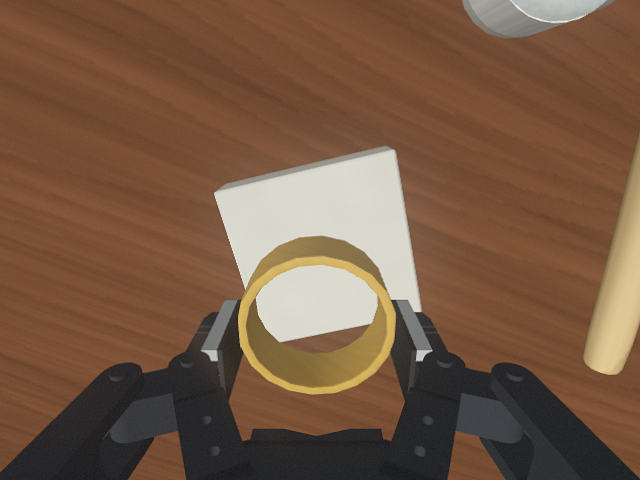

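ring_4 is held level above brick_4, with its rim centre at (318,325). That puts it about 6 mm ahead of the TCP, so lowering almost straight down centres it.

Call:
arm_command(
  plan=[-0.002, 0.001, 0.02, 0, 0, 0, 0.02, 0, 0, 0, 0.01, 0, 0, 0, 0.003, 0, 0, 0, 0, 0, 0, 0, 0, 0, 0, 0, 0, 0],
)

```text
time_s: 3.58
eef_pos: [0.4783, -0.4327, 0.2055]
eef_rot: [3.078, 0.624, 0.001]
ft_force: [0.5, -0.7, -1.2]
opening: 0.0597
grip_force: 34.5
```

Call:
arm_command(
  plan=[0, 0, 0, 0, 0, 0, 0, 0, 0, 0, 0, 0, 0, 0, 0, 0, 0, 0, -0.02, 0, 0, 0, -0.035, 0, 0, 0, -0.035, 0, 0, 0, 0, 0, 0, 0, 0, 0],
  grip=0.085,
)

```text
time_s: 4.33
eef_pos: [0.4789, -0.4337, 0.2978]
eef_rot: [3.074, 0.623, 0.004]
ft_force: [0.0, 0.3, -0.9]
opening: 0.0852
grip_force: 0.0
```

```bash
python3 - <<'E'
from h import *
s=look("w3",z=.049,diam=.062);print(s["eef_pos"],s["opening"]);print(delta(s,(*GOAL["r1"],.28)),delta(s,(*GOAL["r3"],.28)))
E
```

```text
brass px [312. 242.] w 60.4 len 64.3 [ 0.4824 -0.4318]
white [ 485.  -435.4] [100.6 100.1] 36.2
[ 0.47885877 -0.43371057  0.29779155] 0.0852405445674962
[ 0.16870429 -0.11901649  0.01735012] [ 0.162909   -0.67870386  0.01394524]
```

ring_4 is 4 mm from the brick centre. Next is ring_1.

Call:
arm_command(
  plan=[0.028, -0.02, 0.002, 0, 0.028, -0.02, 0.002, 0, 0.028, -0.02, 0.002, 0, 0.028, -0.02, 0.002, 0, 0.028, -0.02, 0.002, 0, 0.028, -0.019, 0.002, 0, 0, 0, 0, 0, 0, 0, 0, 0, 0, 0, 0, 0],
)

```text
time_s: 5.13
eef_pos: [0.5863, -0.2578, 0.2812]
eef_rot: [-3.077, -0.625, 0.004]
ft_force: [0.7, 0.1, -0.8]
opening: 0.0851
grip_force: 0.0
```

```bash
python3 - <<'E'
from h import *
s=look("w4",diam=.024);print(s["eef_pos"],s["opening"]);print(delta(s,(*GOAL["r1"],.178)))
E
```

```text
brass px [506. 467.] w 22.8 len 29.9 [ 0.4654 -0.4802]
brass px [ 42. 348.] w 52.5 len 40.5 [ 0.424  -0.0987]
brass px [ 60. 327.] w 64.2 len 59.8 [ 0.4414 -0.108 ]
brass px [321. 245.] w 17.4 len 15.9 [ 0.5924 -0.2593]
brass px [319. 229.] w 22.7 len 18.2 [ 0.5996 -0.2553]
brass px [97. 78.] w 29.1 len 24.5 [ 0.6306 -0.1027]
brass px [125.  84.] w 35.6 len 31.0 [ 0.6333 -0.1137]
white [ 492.3 -386. ] [70.4 32.6] 36.0
white [ 645.9 -450.5] [77.7 36.2] 39.2
[ 0.58632122 -0.2578165   0.28117472] 0.0850617055057076
[0.00147693 0.00147731 0.1031695 ]
```

Call:
arm_command(
  plan=[0.0015, 0.0015, 0.03, 0, 0, 0, 0.035, 0, 0, 0, 0.025, 0, 0, 0, 0.01, 0, 0, 0, 0.003, 0, 0, 0, 0, 0],
  grip=0.06,
)

```text
time_s: 5.68
eef_pos: [0.5883, -0.2598, 0.1793]
eef_rot: [-3.079, -0.621, 0.001]
ft_force: [-0.5, 0.1, 1.1]
opening: 0.0602
grip_force: 0.0
```

Call:
arm_command(
  plan=[0, 0, 0, 0, 0, 0, 0, 0, 0, 0, 0, 0, 0, 0, 0, 0, 0, 0, 0, 0, 0, 0, 0, 0, 0, 0, 0, 0],
  grip=0.012,
)

```text
time_s: 6.27
eef_pos: [0.5893, -0.2592, 0.1817]
eef_rot: [3.076, 0.624, 0.003]
ft_force: [-1.2, -0.1, 6.4]
opening: 0.0228
grip_force: 29.4
```

```bash
python3 - <<'E'
from h import *
from station import arm
s=arm.read_state();print(s["eef_pos"],s["opening"],s["grip_force"]);print(delta(s,(*GOAL["b1"],.26)))
E
```

```text
[ 0.58930985 -0.25920283  0.18173179] 0.022770336763774383 29.39499780535698
[ 0.18867444 -0.29460408 -0.07886405]
```

Call:
arm_command(
  plan=[0, 0, -0.02, 0, 0, 0, -0.03, 0, 0.01, -0.015, -0.03, 0, 0.022, -0.034, 0, 0, 0.022, -0.034, 0, 0, 0.022, -0.034, 0, 0, 0.022, -0.034, 0, 0, 0.022, -0.034, 0, 0, 0.022, -0.034, 0, 0, 0.022, -0.034, 0, 0],
)

```text
time_s: 7.1
eef_pos: [0.6412, 0.0402, 0.2603]
eef_rot: [3.079, 0.624, 0.001]
ft_force: [1.4, -0.3, -0.3]
opening: 0.0227
grip_force: 29.7
```

Call:
arm_command(
  plan=[0.018, -0.028, 0, 0, 0.006, -0.012, 0, 0, 0, 0, 0, 0, 0, 0, 0, 0],
)

```text
time_s: 7.43
eef_pos: [0.6476, 0.0849, 0.2598]
eef_rot: [3.078, 0.627, -0.0]
ft_force: [0.2, -0.5, -0.7]
opening: 0.0228
grip_force: 29.7
```

```bash
python3 - <<'E'
from h import *
s=look("w5",z=.102,diam=.024);print(s["eef_pos"],s["opening"],s["grip_force"]);print(delta(s,(*GOAL["b1"],.207)))
E
```

```text
brass px [  9. 459.] w 16.7 len 27.7 [0.5209 0.1931]
brass px [197. 459.] w 14.0 len 32.7 [0.5601 0.109 ]
brass px [554. 371.] w 22.0 len 36.1 [ 0.6666 -0.0208]
brass px [316. 323.] w 22.7 len 33.7 [0.6471 0.084 ]
white [649.4  84.6] [52.5 52.3] 79.1
white [599.6 245.7] [84.1 83.4] 51.5
[0.6475931  0.08493551 0.25981406] 0.02283535064056129 29.68129986897111
[ 0.00081928 -0.00062908  0.05281346]
```

View pics/w5.png

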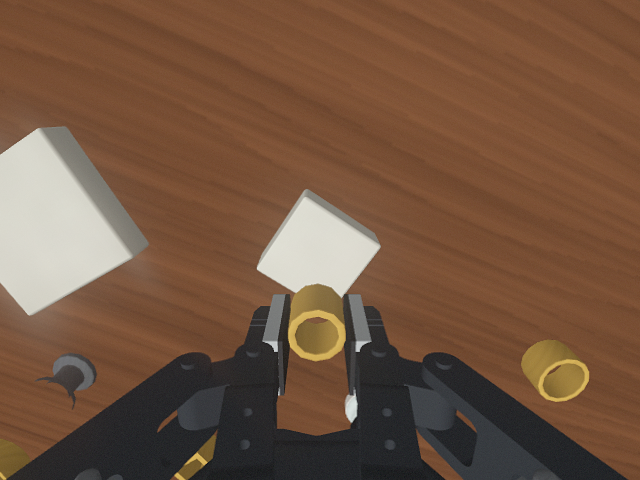

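ring_1 is held straight, with its rim at (316,335). Brick_1 measures at (0.649, 0.085), so the ring is within 2 mm. I'll lower it.

Call:
arm_command(
  plan=[0.001, 0, 0.02, 0, 0, 0, 0.02, 0, 0, 0, 0.01, 0, 0, 0, 0.0025, 0, 0, 0, 0, 0, 0, 0, 0, 0, 0, 0, 0, 0],
)

```text
time_s: 8.07
eef_pos: [0.6489, 0.0837, 0.2076]
eef_rot: [3.079, 0.622, 0.001]
ft_force: [-0.3, -0.0, 0.0]
opening: 0.0223
grip_force: 29.4
```

Call:
arm_command(
  plan=[0, 0, 0, 0, 0, 0, 0, 0, 0, 0, 0, 0, 0, 0, 0, 0, 0, 0, -0.02, 0, 0, 0, -0.03, 0, 0, 0, -0.03, 0, 0, 0, 0, 0, 0, 0, 0, 0],
  grip=0.06,
)

```text
time_s: 8.82
eef_pos: [0.6495, 0.0848, 0.2899]
eef_rot: [3.078, 0.624, 0.008]
ft_force: [-0.0, 0.9, 0.2]
opening: 0.06
grip_force: 0.0
```

```bash
python3 - <<'E'
from h import *
s=look("w6",z=.049,diam=.024);print(s["eef_pos"],s["opening"]);print(delta(s,(*GOAL["r2"],.28)))
E
```

```text
brass px [ 15. 440.] w 25.0 len 70.9 [0.3978 0.2504]
brass px [530. 348.] w 31.1 len 49.6 [ 0.64   -0.0864]
brass px [316. 255.] w 22.4 len 29.7 [0.6487 0.0833]
white [649.1  84.7] [52.2 52.1] 79.1
white [599.7 245.6] [84.  83.5] 51.6
[0.64947588 0.08481832 0.28991672] 0.05995287145316124
[-0.09152649  0.16630079  0.00984683]
```

Call:
arm_command(
  plan=[-0.018, 0.033, 0, 0, -0.018, 0.033, 0, 0, -0.018, 0.033, 0, 0, -0.018, 0.033, 0, 0, -0.018, 0.033, 0, 0, 0, 0, 0, 0, 0, 0, 0, 0, 0, 0, 0, 0],
  grip=0.075,
)

```text
time_s: 9.53
eef_pos: [0.6296, -0.1023, 0.2857]
eef_rot: [-3.078, -0.622, 0.003]
ft_force: [0.5, -0.3, -0.0]
opening: 0.075
grip_force: 0.0
```

```bash
python3 - <<'E'
from h import *
s=look("w7",diam=.036);print(s["eef_pos"],s["opening"]);print(delta(s,(*GOAL["r2"],.182)))
E
```

```text
brass px [239. 416.] w 44.0 len 24.2 [ 0.4769 -0.1007]
brass px [  8. 332.] w 28.0 len 28.5 [0.4781 0.083 ]
brass px [321. 246.] w 29.0 len 27.5 [ 0.6345 -0.1045]
brass px [318. 224.] w 34.2 len 26.8 [ 0.6443 -0.0994]
white [651.4  81.6] [57.7 58.8] 78.8
[ 0.62957188 -0.10227519  0.28574423] 0.07504419778171885
[-9.08110825e-05  1.99374855e-03  1.03740256e-01]
```

Call:
arm_command(
  plan=[0, 0.001, 0.03, 0, 0, 0, 0.035, 0, 0, 0, 0.025, 0, 0, 0, 0.01, 0, 0, 0, 0.004, 0, 0, 0, 0, 0],
)

```text
time_s: 10.08
eef_pos: [0.6305, -0.1022, 0.1826]
eef_rot: [-3.078, -0.626, 0.002]
ft_force: [0.7, 0.6, -0.6]
opening: 0.0752
grip_force: 0.0
```

Call:
arm_command(
  plan=[0, 0, 0, 0, 0, 0, 0, 0, 0, 0, 0, 0, 0, 0, 0, 0, 0, 0, 0, 0, 0, 0, 0, 0, 0, 0, 0, 0],
  grip=0.022,
)

```text
time_s: 10.67
eef_pos: [0.6311, -0.1035, 0.1853]
eef_rot: [3.077, 0.623, 0.005]
ft_force: [0.5, 1.1, 5.8]
opening: 0.035
grip_force: 29.5
```

```bash
python3 - <<'E'
from h import *
from station import arm
s=arm.read_state();print(s["eef_pos"],s["opening"],s["grip_force"]);print(delta(s,(*GOAL["b2"],.27)))
E
```

```text
[ 0.63114309 -0.10346616  0.18534843] 0.03500628240722269 29.46806564927101
[ 0.07478409 -0.54058705 -0.08563952]
```

Call:
arm_command(
  plan=[0, 0, -0.02, 0, 0, 0, -0.035, 0, 0, 0, -0.035, 0, 0.004, -0.03, 0, 0, 0.0055, -0.039, 0, 0, 0.0055, -0.039, 0, 0, 0.0055, -0.039, 0, 0, 0.0055, -0.039, 0, 0, 0.0055, -0.039, 0, 0, 0.0055, -0.039, 0, 0],
)

```text
time_s: 11.5
eef_pos: [0.561, 0.1558, 0.2741]
eef_rot: [3.079, 0.623, 0.002]
ft_force: [0.9, -0.2, -1.0]
opening: 0.0348
grip_force: 30.2
```

Call:
arm_command(
  plan=[0.0055, -0.039, 0, 0, 0.0055, -0.039, 0, 0, 0.0055, -0.039, 0, 0, 0.0055, -0.039, 0, 0, 0.0055, -0.039, 0, 0, 0.0055, -0.039, 0, 0, 0.005, -0.033, 0, 0, 0.0, -0.01, 0, 0, 0, 0, 0, 0, 0, 0, 0, 0],
)

```text
time_s: 12.33
eef_pos: [0.4887, 0.4241, 0.2734]
eef_rot: [3.078, 0.626, 0.0]
ft_force: [0.4, -1.0, -1.5]
opening: 0.0353
grip_force: 30.2
```

```bash
python3 - <<'E'
from h import *
s=look("w8",z=.111,diam=.036);print(s["eef_pos"],s["opening"],s["grip_force"]);print(delta(s,(*GOAL["b2"],.21)))
E
```

```text
brass px [443. 456.] w 17.7 len 41.4 [0.4464 0.3378]
brass px [635. 420.] w 10.3 len 19.2 [0.5023 0.2714]
brass px [316. 319.] w 35.5 len 45.2 [0.4873 0.4229]
white [490.5 423.9] [68.5 68.4] 5.6
white [583.7 258.1] [84.8 43.4] 51.4
[0.48870136 0.42413777 0.27339956] 0.03526588528277724 30.20458459854126
[0.00046825 0.00062744 0.06340009]
```

View pics/w8.png

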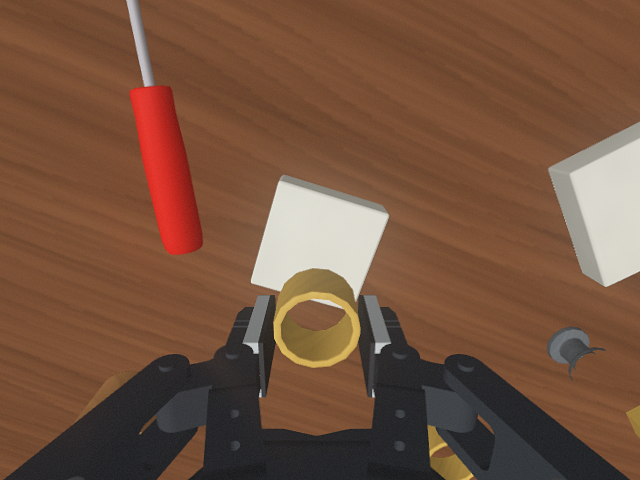

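ring_2 is held at (316,328), level and within 3 mm of brick_2's centre. I'll lower it.

Call:
arm_command(
  plan=[0.002, 0, 0.025, 0, 0, 0, 0.025, 0, 0, 0, 0.01, 0, 0, 0, 0.0025, 0, 0, 0, 0, 0, 0, 0, 0, 0, 0, 0, 0, 0],
)

```text
time_s: 12.97
eef_pos: [0.4916, 0.4243, 0.2113]
eef_rot: [-3.079, -0.622, -0.001]
ft_force: [0.1, 0.2, -1.6]
opening: 0.035
grip_force: 31.5
```

Call:
arm_command(
  plan=[0, 0, 0, 0, 0, 0, 0, 0, 0, 0, 0, 0, 0, 0, 0, 0, 0, 0, -0.02, 0, 0, 0, -0.03, 0, 0, 0, -0.03, 0, 0, 0, 0, 0, 0, 0, 0, 0],
  grip=0.08,
)

```text
time_s: 13.72
eef_pos: [0.4913, 0.4256, 0.2934]
eef_rot: [-3.077, -0.624, -0.008]
ft_force: [-0.4, 0.1, -0.5]
opening: 0.08
grip_force: 0.0
```

```bash
python3 - <<'E'
from h import *
s=look("w9",z=.049,diam=.036);print(s["eef_pos"],s["opening"]);print(delta(s,(*GOAL["r3"],.29)))
E
```

```text
brass px [420. 421.] w 20.4 len 23.7 [0.4059 0.3074]
brass px [630. 411.] w 28.9 len 53.6 [0.4662 0.146 ]
brass px [319. 253.] w 34.0 len 40.6 [0.4911 0.4238]
white [490.5 423.9] [68.4 68.4] 5.6
white [590.6 252.6] [84.7 60.8] 51.3
[0.49134081 0.42556435 0.29343578] 0.07999449645134363
[-0.18307805  0.10798925  0.00236566]
```

Call:
arm_command(
  plan=[-0.03, 0.018, 0, 0, -0.03, 0.018, 0, 0, -0.03, 0.018, 0, 0, -0.03, 0.018, 0, 0, -0.03, 0.018, 0, 0, -0.033, 0.018, 0, 0, 0, 0, 0, 0, 0, 0, 0, 0, 0, 0, 0, 0],
)

```text
time_s: 14.52
eef_pos: [0.3644, 0.2543, 0.2904]
eef_rot: [-3.079, -0.623, 0.0]
ft_force: [-0.0, -0.1, -0.6]
opening: 0.0797
grip_force: 0.0
```

```bash
python3 - <<'E'
from h import *
s=look("w10",diam=.049);print(s["eef_pos"],s["opening"]);print(delta(s,(*GOAL["r3"],.182)))
E
```

```text
brass px [316. 249.] w 40.8 len 30.4 [0.3692 0.2557]
brass px [316. 211.] w 45.6 len 21.3 [0.395  0.2672]
brass px [581. 211.] w 29.8 len 30.2 [0.4524 0.1095]
brass px [562. 202.] w 41.8 len 37.9 [0.4512 0.1226]
[0.36438699 0.25431136 0.29035051] 0.0797392715914079
[ 0.00057947 -0.00027334  0.1083505 ]
```

View pics/w10.png

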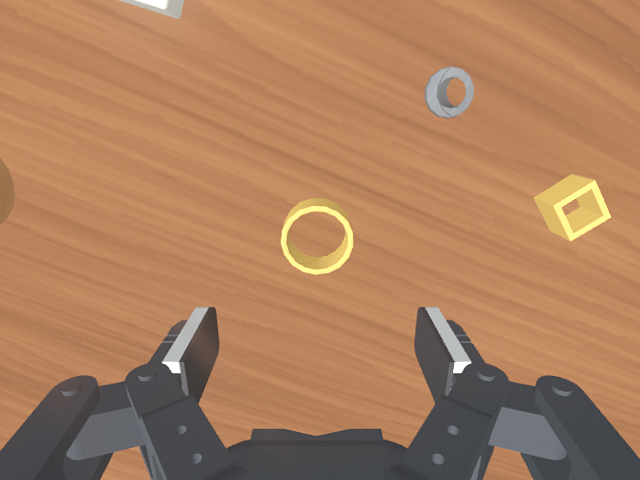

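ring_3 is at (316,240), centred between the fingers, and frame_1 at (572,208) is well clear.

Call:
arm_command(
  plan=[0, 0, 0.03, 0, 0, 0, 0.035, 0, 0, 0, 0.03, 0, 0, 0, 0.01, 0, 0, 0, 0.004, 0, 0, 0, 0, 0],
)

```text
time_s: 15.07
eef_pos: [0.3646, 0.2548, 0.1805]
eef_rot: [3.079, 0.625, -0.003]
ft_force: [-0.1, 0.7, 0.2]
opening: 0.0802
grip_force: 0.0
```

Call:
arm_command(
  plan=[0, 0, 0, 0, 0, 0, 0, 0, 0, 0, 0, 0, 0, 0, 0, 0, 0, 0, 0, 0, 0, 0, 0, 0, 0, 0, 0, 0],
  grip=0.034,
)

```text
time_s: 15.65
eef_pos: [0.3649, 0.2547, 0.1831]
eef_rot: [-3.078, -0.624, -0.005]
ft_force: [-0.7, 0.4, 6.8]
opening: 0.0476
grip_force: 30.7
```

```bash
python3 - <<'E'
from h import *
from station import arm
s=arm.read_state();print(s["eef_pos"],s["opening"],s["grip_force"]);print(delta(s,(*GOAL["b3"],.27)))
E
```

```text
[0.36494227 0.25465522 0.18306966] 0.047622276476944544 30.65530400723219
[ 0.21252328  0.0990634  -0.08622712]
```

Call:
arm_command(
  plan=[0, 0, -0.02, 0, 0, 0, -0.035, 0, 0, 0, -0.035, 0, 0.03, 0.014, 0, 0, 0.036, 0.017, 0, 0, 0.037, 0.017, 0, 0, 0.037, 0.017, 0, 0, 0.037, 0.017, 0, 0, 0.035, 0.017, 0, 0, 0, 0, 0, 0],
)

```text
time_s: 16.48
eef_pos: [0.6046, 0.2442, 0.2718]
eef_rot: [3.079, 0.619, 0.011]
ft_force: [1.0, -0.1, -0.4]
opening: 0.0476
grip_force: 31.9
```

Call:
arm_command(
  plan=[0, 0, 0, 0, 0, 0, 0, 0],
)

```text
time_s: 16.65
eef_pos: [0.5974, 0.2455, 0.2712]
eef_rot: [-3.079, -0.623, 0.003]
ft_force: [-1.0, -0.2, -1.0]
opening: 0.0476
grip_force: 31.9
```

```bash
python3 - <<'E'
from h import *
s=look("w11",z=.112,diam=.049);print(s["eef_pos"],s["opening"],s["grip_force"]);print(delta(s,(*GOAL["b3"],.208)))
E
```

```text
brass px [595. 285.] w 15.6 len 29.1 [0.6586 0.1627]
brass px [316. 318.] w 47.8 len 56.7 [0.5973 0.2448]
white [566.5 234.1] [25.4 45.7] 51.6
white [491.5 408.7] [68.1 37.4] 6.7
white [649.2  84.7] [53.1 52.5] 79.1
white [599.8 245.3] [84.6 83.9] 51.7
[0.5973849  0.24546206 0.27119998] 0.04763891212053336 31.854244954884052
[0.00181627 0.00016836 0.06319659]
```

Call:
arm_command(
  plan=[0.002, 0.0005, 0.025, 0, 0, 0, 0.025, 0, 0, 0, 0.01, 0, 0, 0, 0.0025, 0, 0, 0, 0, 0, 0, 0, 0, 0, 0, 0, 0, 0],
)

```text
time_s: 17.28
eef_pos: [0.6002, 0.2462, 0.2104]
eef_rot: [-3.079, -0.624, -0.003]
ft_force: [0.5, -0.7, -1.1]
opening: 0.0475
grip_force: 31.5
```

Call:
arm_command(
  plan=[0, 0, 0, 0, 0, 0, 0, 0, 0, 0, 0, 0, 0, 0, 0, 0, 0, 0, -0.02, 0, 0, 0, -0.035, 0, 0, 0, -0.035, 0, 0, 0, -0.03, 0, 0, 0, -0.03, 0],
  grip=0.085,
)

```text
time_s: 18.03
eef_pos: [0.6, 0.2459, 0.3612]
eef_rot: [-3.079, -0.624, -0.001]
ft_force: [0.7, -0.0, -0.1]
opening: 0.0851
grip_force: 0.0
```

Call:
arm_command(
  plan=[-0.04, 0, 0, 0, -0.04, 0, 0, 0, -0.04, 0, 0, 0, -0.04, 0, 0, 0, -0.04, 0, 0, 0, -0.03, 0, 0, 0, 0, 0, 0, 0, 0, 0, 0, 0],
)

```text
time_s: 18.7
eef_pos: [0.3872, 0.1561, 0.3598]
eef_rot: [3.079, 0.623, 0.002]
ft_force: [0.7, 0.3, -0.5]
opening: 0.0853
grip_force: 0.0
```

```bash
python3 - <<'E'
from station import arm,grab_frame
import cv2
s=arm.read_state();print(s["eef_pos"],s["time_s"])
for n in("top","side"):cv2.imwrite(f"pics/{n}9.png",grab_frame(n)["color"])
E
```

```text
[0.38719276 0.15613986 0.35982445] 18.7
```

View pics/side9.png

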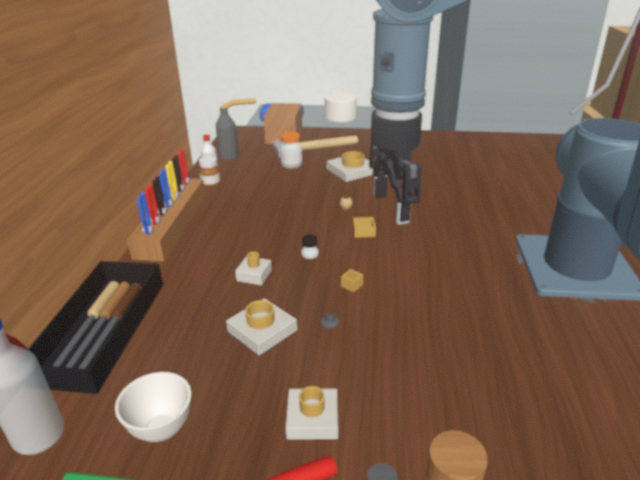

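View pics/top9.png

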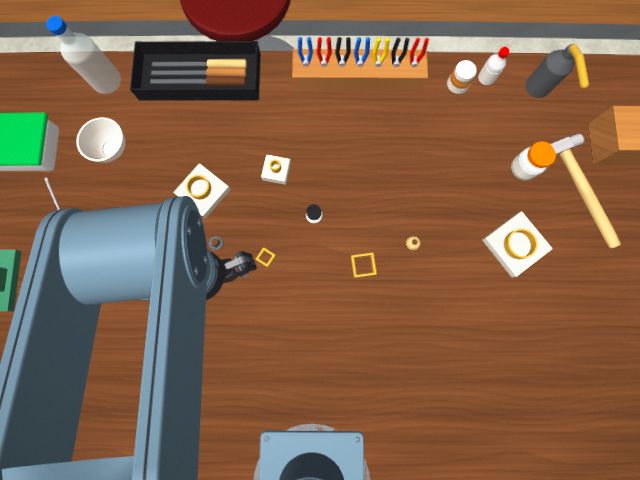

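The side view shows all four rings flat and central on their own bricks, at (253,259), (312,401), (260,315) and (353,160). Both frames stand where they started, and the gripper is clear.

```bash
python3 -c "
from station import finish_job
print(finish_job())"
```

```text
the job is handed in; nothing more can be done
None
```

I set all four rings flat on the bricks of their own rank, each about 4 mm or less from centre by my measurements, left both frames untouched, and handed the job in at about 19 s; no verdict came back.

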